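Close the glass cover of a developing chamber

TASK

Close the developing chamber: the square glass cover lies in the parking bay at one end of it and is too wide to grip, so press down on the glass with the fingertips and drag it flat along the deck, in between the two rails and under their lips, past the sprung button in the rail, until it is fully home against the end stop over the developing bay. Then fold the upright steel gate down flat behind the cover, so that it cannot slide back, and let go. The glass is thin: slide it flat and never lift it, press on it with no more than about 25 N, do not ram it against the end stop (10 N chips its edge), do not force the gate down onto it, and leave the other things on the bench where they are.

Things in the scene. Friction and masses are not known exactly. Their poses are not given: they have to be found in the camera images.
- chamber: developing chamber: low white tray on the bench, fixed, 152 mm wide (its x) and 271 mm long (its y). Origin at bench height under the tray, z up. Turned up to 0.25 rad: its +y (the way the cover slides) points roughly to the robot's left, its +x away from the robot. Coordinates in mm below are in its frame. Deck, on which the cover slides, at z=26.
- parking (a point): middle of the parking bay, on the deck (x=0, y=-62, z=26). A rim 8.5 mm high above the deck bounds the bay on three sides (inner faces at x=-62, x=62 and y=-122); it is open towards +y, where slanted cheeks (y=-8 to 10) lead in between the rails
- mouth (a point): start of the two rails, middle of the guide, on the deck (x=0, y=25, z=26). From y=31 to the end stop their inner faces are at x=-51.5 and 51.5 (ends slanted from y=26), tops at z=38. From y=44 on (save at the button) flat steel lips on the rails overhang the guide to x=-47.5 and 47.5, from z=38 up to z=41.5. Cover, deck and rails are slippery (friction about 0.2)
- stop (a point): foot of the end stop: the middle of its face at deck height (x=0, y=125, z=26), facing -y; its top is at z=38; a cover pushed against it with more than 10 N chips
- bay (a point): middle of the developing bay, at deck height (x=0, y=75, z=26): a recess 76 x 77 mm, 9 mm deep, with a white plate in it, which the cover is to close. The fully home cover is centred here
- button (a point): tip of a round white spring button (16 mm across) that stands 4.5 mm out of the rail at x=-51.5, half-way along it (x=-47, y=75). The cover's front corner must push it aside, 3 to 6 N along y: fingertips that press on the glass with some 10 to 12 N carry it past, with less they slip. It then holds the cover against the other rail (cover at x=+1.5)
- cover_top (a point): centre of the upper face of the cover: loose clear glass plate with greenish border, 100 x 100 x 3 mm, about 0.075 kg; it cracks above 25 N. Axes along its edges, y parallel to the chamber's y when home, z up; a matt finger patch 56 x 26 mm is centred at its y=-25. It starts in the parking bay, up to 0.1 rad askew. Flat on the deck it is at z=29, fully home at y=75
- cover: the same glass cover; origin at the centre of its underside, same axes
- gate (a joint): angle of the steel gate, rad: 0 = shut, flat across the guide just behind the cover's rear edge; starts upright at 1.35 to 1.7, stop at 1.75. It stays where it is left (hinge friction about 0.035 N m). If the cover is not home it lands on the glass and stops at about 0.15; with the cover home it goes down to 0, 2.5 mm behind the glass
- gate_hinge (a point): hinge of the gate, x=63, y=18.5, z=36; the axis is along the chamber's y. The gate is a steel bar 8 mm wide (along y), 7 mm thick and 70 mm long. At angle q it points from the hinge along (-cos q, 0, sin q); its side nearer the guide lies 9 mm, its other side 2 mm off that line. Shut, it reaches to x=-7, underside z=27, top z=34
- gate_stud (a point): point of the gate 62 mm from the hinge on the line through it, near the free end, inside a black thumb stud 11 mm across; the stud stands on the bar's outer side (the top side when shut) and ends 6.5 mm beyond this point
- timer: bystander, to be left where it is: small white lab timer lying on its back, 66 x 66 x 19 mm; origin under its middle
- tweezers: bystander, to be left where it is: steel tweezers, 126 mm long, 9 mm high; origin under its middle
- vial_rack: bystander, to be left where it is: flat vial rack full of small vials, 80 x 172 x 35 mm; origin under its middle
- beaker: bystander, to be left where it is: small glass beaker, 53 mm across, 69 mm high; origin under its middle
- syringe: bystander, to be left where it is: plastic syringe lying down, 147 mm long, 17 mm high; origin under its middle
- film_box: bystander, to be left where it is: closed carton, 116 x 66 x 62 mm; origin under its middle
- calculator: bystander, to be left where it is: dark pocket calculator, 135 x 74 x 12 mm; origin under its middle
- pen: bystander, to be left where it is: pen lying on the bench, 145 mm long; origin under its middle

How it is judged:
On the way, in this order (a step that is already met when the one before it is completed fails the run):
1. the cover has been dragged out of the parking bay in between the rails (y of cover_top in the frame of chamber above 0.01 m and angle between the y axis of cover and the y axis of chamber, either way round below 0.06 rad and value of joint gate above 0.5 rad), for 0.05 s.
2. the cover is fully home against the end stop while the gate is still open (y of cover_top in the frame of chamber above 0.073 m and angle between the y axis of cover and the y axis of chamber, either way round below 0.025 rad and z of cover_top in the frame of chamber between 0.0265 and 0.0315 m and value of joint gate above 0.5 rad), for 0.2 s.
At the end, for the whole second after the job is handed in: the cover lies flat on the deck under the lips, within 2 mm of the end stop and within 0.025 rad of parallel to the rails, at rest, and the gate is folded down behind it to within 0.06 rad of shut (y of cover_top in the frame of chamber above 0.073 m and angle between the y axis of cover and the y axis of chamber, either way round below 0.025 rad and z of cover_top in the frame of chamber between 0.0265 and 0.0315 m and value of joint gate below 0.06 rad and linear speed of cover below 0.01 m/s); the robot touches nothing.
It fails at once if the fingers press on the glass cover with more than 25 N (contact force between the fingers and cover above 25 N).
It fails at once if the cover is rammed against the end stop with more than 10 N (contact force between end_stop and cover above 10 N).
It fails at once if the gate is forced down onto the glass with more than 15 N (contact force between gate_bar and cover above 15 N).
It fails at once if the cover is lifted or tipped up by more than about 15 mm (z of cover_top in the frame of chamber above 0.045 m or angle between cover's own z axis and vertical above 0.2 rad).
It fails at once if another thing on the bench is moved by more than 20 mm (distance of any of timer, tweezers, vial_rack, beaker, syringe, film_box, calculator, pen from where it was at the start of the episode above 0.02 m).
It also fails if it takes over 72 s, if anything falls off the work surface, if the arm or the gripper's body presses on something with over 40 N, if the wrist force passes 120 N, or if a joint passes its speed limit or range.

ROBOT

A 6-joint arm with a two-finger parallel gripper is mounted at the origin on a cart in front of the work surface, level with it; the furniture and walls round the work are solid. World frame = base frame: x ahead of the robot, y to its left, z up, the work surface at z = 0. Lengths are in m, angles in rad, forces in N, time in s.
With the tool pointing down it reaches from about 0.35 to 0.775 m from the base axis. Payload 5.5 kg.
Tool frame: the origin (TCP) lies midway between the tips of the shut fingers; the grasp point (between the pads) lies 19 mm behind it; z points along the fingers, y is the line along which they close (so a half turn about z gives the same grasp; the last joint's range is limited). The gripper opens to 85 mm and grips with 20 to 120 N. Pads are 22 mm wide; open, the fingers measure 114 mm over their backs; the gripper's body (76 mm by 85 mm) begins 54 mm behind the grasp point. The pads swing forward as they close: fully open they stand 13 mm farther back than shut.
Start: joints at [-1.332, 0.313, 0.046, 1.304, 0, 1.431], TCP at [0.213, -0.534, 0.231] pointing down, gripper open.
Joint ranges: [-2.76, 2.76], [-0.86, 1.69], [-1.03, 1.26], [-2.2, 2.34], [-1.47, 1.5], [-3.14, 3.14]. Speed limits (rad/s): [2.57, 2.57, 3.14, 3.14, 3.14, 3.14].

INTERFACE

Orientations are given as a unit quaternion [w, x, y, z].
In Python, from workcell import env gives the robot as it stands.
- The arm moves only by the tool move_arm, never from a script. Its argument "targets" is a list of rows, each a list of 3 entries, a list of its own where there are three numbers: the shift along the tool's x, y, z in mm, then the turn, a rotation vector about the tool's x, y, z in units of 10 degrees (1.0 is 10 degrees), then the closure, from -1 (fully open) to 1 (shut). In form: [[[dx, dy, dz], [ax, ay, az], gripper], ...]. A call has 1 to 5 rows; each row is the pose to reach, as a shift and turn from the pose commanded when the call began, along the tool's axes at that moment; what a row does not reach only later rows make up. A row lasts 1/8 s, in which the tool goes at most 62.5 mm and 10.7 degrees, less where a joint would pass 70% of its speed; a pose out of reach is approached as far as the arm can. A call with a gripper value outside its range is refused whole. The fingers move at their own pace and stop on an object; "squeeze" is the grip in N (left out, the last holds). Time passes only in rows, so rows that repeat a pose let the fingers close. It gives the time, the measured TCP pose, the force, the opening and the grip force at its end, in the units of the state.
- env.get_state(): the state, without advancing time (a new reading comes with each control period).
- env.read_camera(name): name is "scene" or "top" or "wrist"; returns a dict with "pixels" (420x560x3 uint8, red, green, blue), "fovy" (degrees; the focal length in pixels is half the picture's height over the tangent of half this angle, whatever the lens; pixels are square), "cx", "cy" (the principal point, pixels), "extrinsics" (4x4, takes a point from world to camera coordinates); the wrist camera has in their place "mount" (4x4, takes a point from camera to tool coordinates, whose origin is the TCP and whose axes are the flange's). Camera axes: x right, y up, looking along -z (the intrinsics and any distortion apply to the point x, -y, -z); pixel columns grow to the right and rows downward; lengths in m; the calibration is good to about 2 mm. A picture is of the moment at which its call begins: read the wrist's pose just before it. There is no depth.
- env.hand_in(): hands the job in; it is judged then, once.
Trained networks look in a picture, given as the dict that the camera call returned (one of the last four; its "shot" number tells which), for a name from the list of things; names that differ only in an ending like _2 or _b are one class to them, and where a whole thing is asked for, a point or a joint stands for the part that bears it (a point fixed in the world has none). Each returns a list of dicts, best first, with "confidence" (0 to 1); they miss things now and then, are a little off and sometimes report something else, mostly with a low value. They report only what shows in the picture. A call takes as long as a camera call.
- env.spot_in(thing, picture): "centre" ([x, y, z] in m, in world coordinates, good to about 4 mm: the middle of the surface that is visible of it).
- env.regions_of(thing, picture): "mask" (420x560 bool, what is visible of it).
- env.landmark_of(thing, picture): "centre" ([x, y, z] in m, in world coordinates, good to about 4 mm: a listed point, or the origin of a listed thing).
The state is a dict: "clock": time; "joint_pos": joint angles; "qvel": joint speeds; "tau": joint torques, N m; "tcp_pos": TCP position; "orientation": TCP orientation; "wrist_force": force on the tool from outside, world axes, zero at the start; "ft_torque": the same for the moment, N m; "finger_gap": finger opening in m; "grip_force": force on a finger pad.
Only numpy, scipy, OpenCV 4.12 (cv2) and the standard library are available. Lean on these libraries where they do the work, as an engineer would, in place of code of your own. Each camera call takes 0.05 s, during which the arm holds its last target. There are 200 camera calls.

## Working session

There is one attempt and no reset: what is moved stays moved. The work goes in short steps, Python scripts to look and compute and a tool call to move; the robot and the scene stay as the last step left them, time stands still between calls to the robot, and variables do not carry over. Pictures are saved under pics/ and viewed, at most 10 in all, crops included, and the job is handed in when it is done.

Besides the shell and the picture viewer there is one more tool, called after "Call:" as name([rows], argument=value, ...), one row to a line, values as JSON. move_arm: Moves the arm, as the interface text tells. Its arguments: {"type":"object","properties":{"targets":{"type":"array","items":{"type":"array"}},"squeeze":{"type":"number"}},"required":["targets"]}

```bash
mkdir -p pics; cat > h.py <<'E'
import numpy as np, cv2
from workcell import env
from scipy.spatial.transform import Rotation as R
np.set_printoptions(precision=4,suppress=True)
def save(p,n): cv2.imwrite('pics/'+n,p['pixels'][:,:,::-1])
def rot(s): q=s['orientation']; return R.from_quat([q[1],q[2],q[3],q[0]])
E
python3 - <<'E'
from h import *
s=env.get_state(); print({k:np.array(v) for k,v in s.items()}); print(rot(s).as_matrix())
for c in ['scene','top']:
    p=env.read_camera(c); save(p,c+'1.png'); print(c,[k for k in p],p['fovy'],p['cx'],p['cy'])
    for t in ['chamber','parking','mouth','stop','bay','button','cover_top','gate_hinge','gate_stud']:
        print(t,[(r['centre'],round(r['confidence'],2)) for r in env.landmark_of(t,p)[:2]])
E
```

```text
{'clock': array(0.), 'joint_pos': array([-1.3316,  0.314 ,  0.045 ,  1.3036, -0.    ,  1.4312]), 'qvel': array([-0.    ,  0.0002, -0.0002, -0.0007, -0.0009, -0.0007]), 'tau': array([ -0.    , -48.0629,  29.8531,   0.0196,  -0.    ,   0.    ]), 'tcp_pos': array([ 0.2125, -0.5338,  0.2304]), 'orientation': array([-0.0009,  0.9821,  0.1883, -0.0001]), 'wrist_force': array([-0.7308,  0.2051, -0.3449]), 'ft_torque': array([0.0536, 0.0017, 0.0456]), 'grip_force': array(0.), 'finger_gap': array(0.0853)}
[[ 0.9291  0.3698 -0.0005]
 [ 0.3698 -0.9291  0.0018]
 [ 0.0002 -0.0018 -1.    ]]
scene ['pixels', 'fovy', 'cx', 'cy', 'extrinsics', 'shot'] 46.84394649027927 275.38824923138833 211.359140399889
chamber [([0.4824, 0.0922, 0.0029], 0.73)]
parking [([0.4906, 0.0316, 0.0253], 0.75)]
mouth [([0.4811, 0.1128, 0.0297], 0.86)]
stop [([0.4663, 0.2162, 0.0277], 0.73)]
bay [([0.4691, 0.1649, 0.0236], 0.59)]
button [([0.4268, 0.1621, 0.0296], 0.93), ([0.4141, 0.5128, -0.0005], 0.66)]
cover_top [([0.4941, 0.0252, 0.0354], 0.56), ([0.4956, 0.0259, 0.0227], 0.39)]
gate_hinge [([0.539, 0.1183, 0.0394], 0.69), ([0.4779, 0.1127, 0.027], 0.57)]
gate_stud [([0.5327, 0.1152, 0.099], 0.39), ([0.4086, 0.4428, -0.0035], 0.25)]
top ['pixels', 'fovy', 'cx', 'cy', 'extrinsics', 'shot'] 42.38622052371517 284.96480955337273 220.06757511787467
chamber [([0.4833, 0.0878, 0.0008], 0.97), ([0.4721, 0.1106, 0.0292], 0.52)]
parking [([0.4937, 0.0273, 0.0222], 0.67), ([0.4676, 0.2628, -0.0022], 0.3)]
mouth [([0.4709, 0.1145, 0.0276], 0.72)]
stop []
bay [([0.4731, 0.1675, 0.0277], 0.59)]
button [([0.4291, 0.1581, 0.0276], 0.63)]
cover_top [([0.49, 0.0243, 0.0277], 0.8), ([0.5319, 0.1134, 0.1038], 0.32)]
gate_hinge [([0.5447, 0.1161, 0.0339], 0.57)]
gate_stud [([0.4697, 0.1645, 0.0286], 0.17)]
```

```bash
python3 - <<'E'
from h import *
# fit chamber pose in plane
L={'chamber':(0,0),'parking':(0,-62),'mouth':(0,25),'stop':(0,125),'bay':(0,75),'button':(-47,75),'gate_hinge':(63,18.5)}
A=[];B=[]
for c in ['top','scene']:
    p=env.read_camera(c)
    for t in L:
        r=env.landmark_of(t,p)
        if r and r[0]['confidence']>.5: A.append(L[t]);B.append(r[0]['centre'][:2])
A=np.array(A)/1e3;B=np.array(B)
from scipy.optimize import least_squares
def f(v): 
    c,s=np.cos(v[2]),np.sin(v[2]); return ((A@np.array([[c,s],[-s,c]])+v[:2]-B)/.004).ravel()
o=least_squares(f,[.48,.09,.1],loss='soft_l1'); print(o.x); print((f(o.x).reshape(-1,2)*4).round(1).tolist())
E
```

```text
[0.4825 0.0907 0.1251]
[[-0.4, 1.9], [0.3, -0.4], [5.0, 2.8], [-0.6, 1.8], [-1.5, -0.5], [-2.9, 0.4], [-1.5, -1.8], [-2.4, -0.2], [0.6, 4.5], [2.1, -2.3], [2.0, -0.5], [-3.6, -3.7], [5.0, -1.0]]
```

View pics/top1.png

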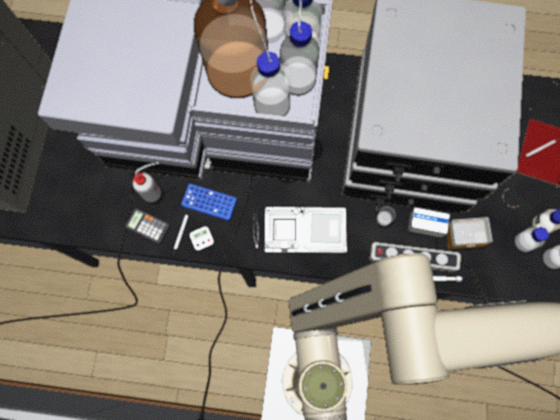

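View pics/scene1.png

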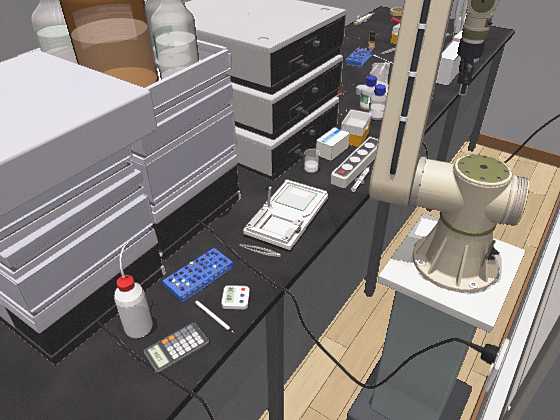

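Both views show the chamber in front of the robot (top view: rows 207-252, cols 265-347), with the parking bay and glass on the right and the gate upright mid-far. The fitted pose agrees with the pictures and the networks to a few mm. I'll go above the patch.

Call:
move_arm([
  [[46,-39,0],[0,0,0],1],
  [[92,-78,0],[0,0,0],1],
  [[138,-117,0],[0,0,0],1],
  [[184,-156,0],[0,0,0],1],
  [[230,-196,0],[0,0,0],1],
], squeeze=20)

```text
clock: 2.42
tcp_pos: [0.3545, -0.2655, 0.2315]
orientation: [0.0, 0.982, 0.188, 0.0]
wrist_force: [0.8, -0.3, 0.3]
finger_gap: 0.0002
grip_force: 0.0
```

Call:
move_arm([
  [[46,-39,0],[0,0,0.3],1],
  [[92,-78,0],[0,0,0.6],1],
  [[138,-117,0],[0,0,0.9],1],
  [[184,-156,0],[0,0,1.2],1],
  [[230,-196,0],[0,0,1.45],1],
])

```text
clock: 3.05
tcp_pos: [0.4959, 0.0019, 0.2316]
orientation: [0.0, 0.998, 0.062, 0.001]
wrist_force: [1.0, -1.1, -0.5]
finger_gap: 0.0002
grip_force: 0.0
```

```bash
cat >> h.py <<'E'
def wcam():
    s=env.get_state(); p=env.read_camera('wrist'); return s,p
def pix(p,s,X):
    T=np.eye(4);T[:3,:3]=rot(s).as_matrix();T[:3,3]=s['tcp_pos']
    W=np.linalg.inv(T@np.array(p['mount'])); X=np.atleast_2d(X); c=X@W[:3,:3].T+W[:3,3]
    f=210/np.tan(np.radians(p['fovy']/2)); return np.c_[p['cx']+f*c[:,0]/-c[:,2],p['cy']-f*c[:,1]/-c[:,2]]
def unpix(p,s,uv,z):
    T=np.eye(4);T[:3,:3]=rot(s).as_matrix();T[:3,3]=s['tcp_pos']; M=T@np.array(p['mount'])
    f=210/np.tan(np.radians(p['fovy']/2)); uv=np.atleast_2d(uv).astype(float)
    d=np.c_[(uv[:,0]-p['cx'])/f,-(uv[:,1]-p['cy'])/f,-np.ones(len(uv))]@M[:3,:3].T
    return M[:3,3]+d*((z-M[2,3])/d[:,2])[:,None]
E
python3 - <<'E'
from h import *
s,p=wcam(); print(s['tcp_pos'],rot(s).as_matrix(),s['clock'],s['wrist_force'],s['finger_gap'],p['mount'],p['fovy'],[k for k in p])
save(p,'w1.png')
for t in ['chamber','parking','mouth','stop','bay','button','cover_top','gate_hinge','gate_stud']:
    print(t,[(np.array(r['centre']),round(r['confidence'],2)) for r in env.landmark_of(t,p)[:2]])
E
```

```text
[0.4959 0.0019 0.2316] [[ 0.9923  0.1239  0.0011]
 [ 0.1239 -0.9923 -0.0005]
 [ 0.001   0.0006 -1.    ]] 3.05 [ 0.9547 -1.0806 -0.4941] 0.00024858197436212657 [[-0.0003  0.9613  0.2756  0.0704]
 [ 1.      0.0002  0.0001  0.0008]
 [ 0.      0.2756 -0.9613 -0.143 ]
 [ 0.      0.      0.      1.    ]] 65.15800547976919 ['pixels', 'fovy', 'cx', 'cy', 'mount', 'shot']
chamber [(array([0.4804, 0.0949, 0.0031]), 0.89)]
parking [(array([0.4729, 0.161 , 0.0308]), 0.49)]
mouth [(array([0.4779, 0.1123, 0.0257]), 0.66)]
stop [(array([0.4672, 0.2135, 0.0271]), 0.6)]
bay [(array([0.4738, 0.1625, 0.0274]), 0.6)]
button [(array([0.426 , 0.1614, 0.0321]), 0.84)]
cover_top [(array([0.4965, 0.0294, 0.0291]), 0.62)]
gate_hinge [(array([0.5408, 0.1163, 0.0368]), 0.57)]
gate_stud [(array([0.5356, 0.1152, 0.097 ]), 0.62)]
```

View pics/w1.png

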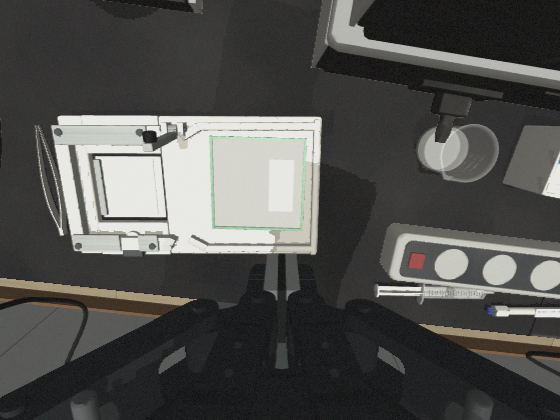

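The wrist view shows the glass (green border about cols 211-306, rows 136-230) with its patch at (281,186), the rails on the left, the gate stud at (150,140) and the button at (132,240). Now I'll measure the cover and chamber poses.

```bash
python3 - <<'E'
from h import *
s,p=wcam(); im=p['pixels'].astype(int); g=im[:,:,1]-np.maximum(im[:,:,0],im[:,:,2])
m=((g>12)).astype(np.uint8); m[:120]=0;m[250:]=0;m[:,:195]=0;m[:,325:]=0
pts=np.argwhere(m)[:,::-1]; print(len(pts))
W=unpix(p,s,pts,.029)[:,:2]; r=cv2.minAreaRect((W*1000).astype(np.float32)); print('cover',r)
hsv=None
w=((im.min(2)>225)).astype(np.uint8); 
mk=env.regions_of('chamber',p)[0]['mask'].astype(np.uint8)
print('mask rect px',cv2.minAreaRect(np.argwhere(mk)[:,::-1].astype(np.float32)))
ch=np.array([.4825,.0907,0]);a=.125
def C(x,y,z): return ch+np.array([np.cos(a)*x-np.sin(a)*y,np.sin(a)*x+np.cos(a)*y,z*1.])/1
P=[C(x/1e3,y/1e3,z/1e3) for x,y,z in [(76,-135.5,34),(-76,-135.5,34),(62,-122,34.5),(-62,-122,34.5),(0,125,38),(47.5,44,41.5),(-47.5,44,41.5),(-38,36.5,26),(38,36.5,26),(38,113.5,26),(-38,113.5,26)]]
uv=pix(p,s,P); print(uv.round(0).tolist())
o=cv2.resize(p['pixels'][100:270,30:340],None,fx=2.5,fy=2.5,interpolation=cv2.INTER_CUBIC)[:,:,::-1].copy()
for u in uv: cv2.circle(o,tuple(int(v) for v in ((u-[30,100])*2.5+1)),3,(0,0,255),1)
for u in pix(p,s,np.c_[cv2.boxPoints(r)/1000,np.full(4,.029)]): cv2.circle(o,tuple(int(v) for v in ((u-[30,100])*2.5+1)),3,(255,0,0),1)
cv2.imwrite('pics/o1.png',o)
E
```

```text
1048
cover ((494.8416748046875, 26.799163818359375), (100.90269470214844, 100.71577453613281), 5.502153396606445)
mask rect px ((183.5, 184.0), (142.0, 269.0), 90.0)
[[324.0, 113.0], [319.0, 255.0], [310.0, 128.0], [307.0, 243.0], [72.0, 190.0], [143.0, 143.0], [153.0, 233.0], [164.0, 221.0], [157.0, 151.0], [84.0, 152.0], [95.0, 221.0]]
```

View pics/o1.png

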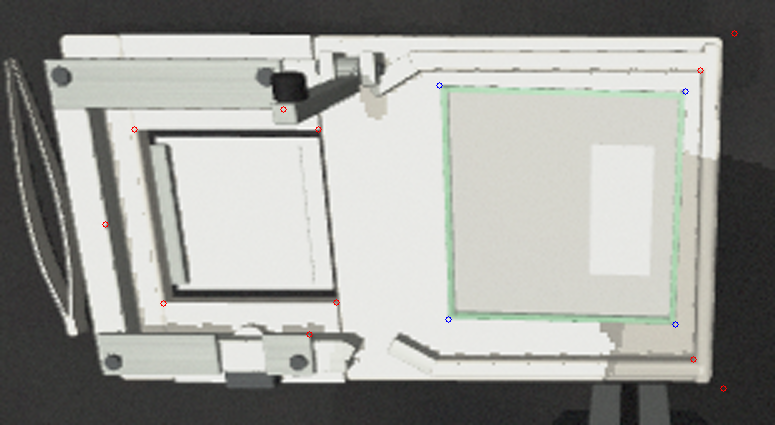

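The chamber overlay fits to about 1 mm. The cover is at chamber (4.3, -64.9) mm, skewed by -0.029 rad. The gate is at about 1.45 rad. I'll descend to the patch, slightly to its -x side to keep clear of the gate.

Call:
move_arm([
  [[-5,0,60],[0,0,0.17],1],
  [[-5,0,120],[0,0,0.17],1],
  [[-5,0,170],[0,0,0.17],1],
  [[-5,0,190],[0,0,0.17],1],
  [[-5,0,197],[0,0,0.17],1],
])

```text
clock: 4.28
tcp_pos: [0.4889, -0.0009, 0.033]
orientation: [-0.0, 0.999, 0.048, -0.001]
wrist_force: [0.4, 0.1, -0.0]
finger_gap: -0.0
grip_force: 0.0
```

Call:
move_arm([
  [[0,0,2],[0,0,0],1],
  [[0,0,3],[0,0,0],1],
  [[0,0,4],[0,0,0],1],
])

```text
clock: 4.65
tcp_pos: [0.491, -0.0008, 0.0312]
orientation: [0.0, 0.999, 0.048, 0.001]
wrist_force: [0.5, -0.5, 0.6]
finger_gap: -0.0001
grip_force: 0.0
```

Call:
move_arm([
  [[0,0,0.7],[0,0,0],1],
  [[0,0,1.4],[0,0,0],1],
  [[0,0,2],[0,0,0],1],
  [[0,0,2],[0,0,0],1],
])

```text
clock: 5.15
tcp_pos: [0.4906, -0.0007, 0.029]
orientation: [0.0, 0.999, 0.048, 0.001]
wrist_force: [-1.9, -0.5, 6.2]
finger_gap: -0.0002
grip_force: 3.1
```

Call:
move_arm([
  [[0,0,0.3],[0,0,0],1],
  [[0,0,0.3],[0,0,0],1],
])

```text
clock: 5.4
tcp_pos: [0.4907, -0.0007, 0.029]
orientation: [0.0, 0.999, 0.048, 0.001]
wrist_force: [-2.1, 0.3, 7.8]
finger_gap: -0.0002
grip_force: 4.1
```

Call:
move_arm([
  [[0,-3,0.4],[0,0,0],1],
  [[-0.8,-9,0.4],[0,0,-0.05],1],
  [[-1.8,-16,0.4],[0,0,-0.1],1],
  [[-2.8,-23,0.4],[0,0,-0.15],1],
  [[-3.9,-30,0.4],[0,0,-0.17],1],
])

```text
clock: 6.02
tcp_pos: [0.485, 0.0282, 0.029]
orientation: [0.001, 0.998, 0.063, 0.002]
wrist_force: [-0.1, -1.7, 7.9]
finger_gap: -0.0
grip_force: 4.0
```

```bash
cat >> h.py <<'E'
a=.125; ch=np.array([482.5,90.7])
def toch(w): d=np.asarray(w)[:2]*1000-ch; return np.array([np.cos(a)*d[0]+np.sin(a)*d[1],-np.sin(a)*d[0]+np.cos(a)*d[1]])
def cover(ymin,ymax,name=None):
    s,p=wcam(); im=p['pixels'].astype(int); g=im[:,:,1]-np.maximum(im[:,:,0],im[:,:,2])
    m=(g>10); pts=np.argwhere(m)[:,::-1]; W=unpix(p,s,pts,.029)
    c=np.array([toch(w) for w in W]); k=(abs(c[:,0])<62)&(c[:,1]>ymin)&(c[:,1]<ymax); c=c[k]
    print('n',k.sum(),'rect',cv2.minAreaRect(c.astype(np.float32)),'x',np.percentile(c[:,0],[.5,99.5]),'y',np.percentile(c[:,1],[.5,99.5]))
    print('tcp ch',toch(s['tcp_pos']),s['tcp_pos'][2],'yaw',rot(s).as_matrix()[1,0],s['wrist_force'],s['clock'])
    if name: save(p,name)
    return s,p,c
E
python3 - <<'E'
from h import *
cover(-122,40,'w2.png')
E
```

```text
n 3618 rect ((1.4198341369628906, -36.664100646972656), (100.69157409667969, 100.34149932861328), 89.99561309814453) x [-48.1471  51.5937] y [-86.8911  13.6332]
tcp ch [ -5.2767 -62.2931] 0.02902643362719335 yaw 0.12507610296481486 [-0.0603 -1.6745  7.892 ] 6.025
```

View pics/w2.png

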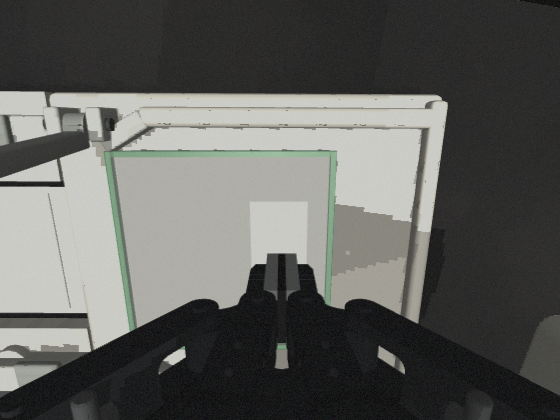

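The cover followed the fingers: it sits at chamber (1.4, -36.7) mm, square to the rails and entering the cheeks (front edge near col 115). I'll drag straight on.

Call:
move_arm([
  [[-0.2,-8,0.2],[0,0,0],1],
  [[-0.5,-17,0.2],[0,0,0],1],
  [[-0.7,-26,0.2],[0,0,0],1],
  [[-0.7,-35,0.2],[0,0,0],1],
  [[-0.7,-43,0.2],[0,0,0],1],
])

```text
clock: 6.7
tcp_pos: [0.4794, 0.0712, 0.029]
orientation: [0.001, 0.998, 0.063, 0.002]
wrist_force: [-0.2, -2.8, 9.6]
finger_gap: 0.0003
grip_force: 4.7
```

```bash
python3 - <<'E'
from h import *
cover(-60,70,'w3.png')
E
```

```text
n 2723 rect ((1.2111930847167969, 6.637809753417969), (100.9063491821289, 100.33451080322266), 89.9223403930664) x [-48.9224  51.3108] y [-43.7066  56.9285]
tcp ch [ -5.5505 -18.9841] 0.029027109320337297 yaw 0.12510260444683877 [-0.2364 -2.7578  9.5649] 6.7
```

Call:
move_arm([
  [[0,-3,0.4],[0,0,0],1],
  [[0,-8,0.4],[0,0,0],1],
  [[0,-13,0.4],[0,0,0],1],
  [[0,-18,0.4],[0,0,0],1],
  [[0,-24,0.4],[0,0,0],1],
])

```text
clock: 7.38
tcp_pos: [0.4769, 0.0943, 0.029]
orientation: [0.001, 0.998, 0.062, 0.003]
wrist_force: [1.1, -5.0, 10.6]
finger_gap: -0.0
grip_force: 5.6
```

```bash
python3 - <<'E'
from h import *
cover(-40,105,'w4.png')
E
```

```text
n 2793 rect ((1.2407646179199219, 23.4627628326416), (101.08964538574219, 100.49565124511719), 89.82504272460938) x [-48.9111  51.3765] y [-27.0382  73.7671]
tcp ch [-5.0593  4.2587] 0.029024349990903867 yaw 0.12447884372032018 [ 1.0985 -5.0468 10.6156] 7.375
```

The cover caught on the button (front edge near y=73.7) and the fingers slipped 6 mm, though they're still on the patch. I'll press a bit more.

Call:
move_arm([
  [[0,0,0.7],[0,0,0],1],
  [[0,-1,0.7],[0,0,0],1],
  [[0,-3,0.7],[0,0,0],1],
  [[0,-5,0.7],[0,0,0],1],
  [[0,-7,0.7],[0,0,0],1],
])

```text
clock: 8.05
tcp_pos: [0.4762, 0.1009, 0.029]
orientation: [0.002, 0.998, 0.062, 0.003]
wrist_force: [-1.5, -5.5, 18.4]
finger_gap: -0.0
grip_force: 8.9
```

```bash
python3 - <<'E'
from h import *
cover(-40,105,'w5.png')
E
```

```text
n 2728 rect ((1.3559646606445312, 29.3444766998291), (100.86309814453125, 100.48612213134766), 89.77711486816406) x [-48.7624  51.4456] y [-21.0541  79.7068]
tcp ch [-4.9846 10.8994] 0.02898832503886047 yaw 0.12444931571944666 [-1.5272 -5.4662 18.4138] 8.05
```

Past the button's crest. I'll ease the pressure and drag on.

Call:
move_arm([
  [[0,-3,-0.5],[0,0,0],1],
  [[0,-8,-0.6],[0,0,0],1],
  [[0,-13,-0.6],[0,0,0],1],
  [[0,-18,-0.6],[0,0,0],1],
  [[0,-24,-0.6],[0,0,0],1],
])

```text
clock: 8.72
tcp_pos: [0.4732, 0.1253, 0.029]
orientation: [0.001, 0.998, 0.062, 0.003]
wrist_force: [0.5, -3.5, 12.4]
finger_gap: 0.0001
grip_force: 6.0
```

```bash
python3 - <<'E'
from h import *
cover(-20,122,'w6.png')
E
```

```text
n 2122 rect ((1.3528480529785156, 54.078739166259766), (100.79765319824219, 100.43521118164062), 89.853271484375) x [-48.9079  51.4854] y [  3.7409 104.3656]
tcp ch [-4.9406 35.5149] 0.028992704210068585 yaw 0.12455509362689339 [ 0.5348 -3.5228 12.4197] 8.725
```

Call:
move_arm([
  [[0,-3,-0.2],[0,0,0],1],
  [[0,-7,-0.2],[0,0,0],1],
  [[0,-11,-0.2],[0,0,0],1],
  [[0,-14,-0.2],[0,0,0],1],
  [[0,-16.5,-0.2],[0,0,0],1],
])

```text
clock: 9.4
tcp_pos: [0.4714, 0.1404, 0.029]
orientation: [0.0, 0.998, 0.064, 0.003]
wrist_force: [1.4, -3.7, 10.0]
finger_gap: -0.0003
grip_force: 5.1
```

Call:
move_arm([
  [[0,-0.8,0],[0,0,0],1],
  [[0,-1.6,0],[0,0,0],1],
  [[0,-2.4,0],[0,0,0],1],
  [[0,-3.2,0],[0,0,0],1],
  [[0,-4,0],[0,0,0],1],
])

```text
clock: 10.02
tcp_pos: [0.4712, 0.1422, 0.029]
orientation: [-0.001, 0.998, 0.065, 0.003]
wrist_force: [1.4, -2.8, 10.0]
finger_gap: -0.0
grip_force: 5.0
```

```bash
python3 - <<'E'
from h import *
cover(5,135,'w7.png')
E
```

```text
n 2409 rect ((1.4255790710449219, 70.83112335205078), (100.73702239990234, 100.35359954833984), 89.68981170654297) x [-48.5154  51.3053] y [ 20.4466 121.1964]
tcp ch [-4.828  52.4628] 0.029032861604056746 yaw 0.1298279230614743 [ 1.3646 -2.7796 10.0051] 10.025
```

View pics/w7.png

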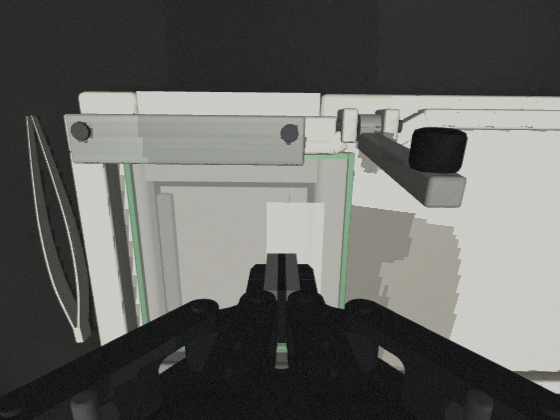

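```bash
python3 - <<'E'
from h import *
s=env.get_state(); print(s['joint_pos'],s['tau'],s['ft_torque'],s['qvel'],s['tcp_pos'])
E
```

```text
[ 0.1293  0.3125 -0.4933  0.7595  0.001   3.1406] [  1.41   -36.7716  19.8554   0.3      0.8494  -0.0042] [-0.5772 -0.2449 -0.003 ] [-0.0006 -0.0009 -0.0015 -0.001   0.0013 -0.0001] [0.4711 0.1422 0.029 ]
```

The cover is nearly home (y=70.8). Joint 6 is at its limit (3.1406), so I'll lift off, turn the tool by 10°, and press again a little farther back.

Call:
move_arm([
  [[0,0,-4],[0,0,-0.1],1],
  [[0,0,-8],[0,0,-0.4],1],
  [[0,6,-8],[0,0,-1.0],1],
  [[0,6,-5],[0,0,-1.0],1],
  [[0,6,-3],[0,0,-1.0],1],
])

```text
clock: 10.7
tcp_pos: [0.4686, 0.1368, 0.0296]
orientation: [-0.002, 0.988, 0.151, -0.0]
wrist_force: [-0.2, -0.0, 0.0]
finger_gap: -0.0001
grip_force: 0.0
```

```bash
python3 - <<'E'
from h import *
s,p,c=cover(5,135)
print(s['joint_pos'],rot(s).as_matrix().round(3))
R_=rot(s).as_matrix(); print('chamber +y in tool',R_.T@np.array([-np.sin(a),np.cos(a),0]))
E
```

```text
n 2695 rect ((1.4820175170898438, 70.8939437866211), (100.79130554199219, 100.73304748535156), 89.72386932373047) x [-48.5459  51.3003] y [ 20.504  121.3394]
tcp ch [-8.0271 47.4765] 0.029629222208930727 yaw 0.29914692114766167 [-0.1556 -0.0441  0.0057] 10.7
[ 0.1175  0.3096 -0.4957  0.7664  0.003   2.9553] [[ 0.954  0.299 -0.001]
 [ 0.299 -0.954  0.003]
 [-0.    -0.003 -1.   ]]
chamber +y in tool [ 0.1778 -0.9841  0.0031]
```

Call:
move_arm([
  [[0,0,1.2],[0,0,0],1],
  [[0,0,1.8],[0,0,0],1],
  [[0,0,1.8],[0,0,0],1],
])

```text
clock: 11.12
tcp_pos: [0.4687, 0.1368, 0.029]
orientation: [-0.001, 0.988, 0.152, -0.0]
wrist_force: [-4.2, -0.1, 9.0]
finger_gap: -0.0002
grip_force: 4.6
```

Call:
move_arm([
  [[0.3,-1.2,0],[0,0,0],1],
  [[0.4,-2.2,0],[0,0,0],1],
  [[0.6,-3.2,0],[0,0,0],1],
  [[0.7,-4,0],[0,0,0],1],
  [[0.9,-4.8,0],[0,0,0],1],
])

```text
clock: 11.75
tcp_pos: [0.4695, 0.1413, 0.0291]
orientation: [-0.001, 0.988, 0.152, 0.001]
wrist_force: [0.0, -2.3, 5.6]
finger_gap: 0.0001
grip_force: 2.6
```

```bash
python3 - <<'E'
from h import *
cover(5,135)
E
```

```text
n 2600 rect ((1.5059242248535156, 70.87393951416016), (100.74089813232422, 100.79784393310547), 89.69148254394531) x [-48.455   51.2373] y [ 20.4803 121.3127]
tcp ch [-6.5649 51.8179] 0.029056362028784154 yaw 0.2998086862170801 [ 0.0165 -2.2795  5.5962] 11.75
```

```bash
python3 - <<'E'
from h import *
s,p=wcam()
def C(x,y,z): return np.r_[(ch+np.array([[np.cos(a),-np.sin(a)],[np.sin(a),np.cos(a)]])@[x,y])/1e3,z/1e3]
y0=int(60);x0=20
o=cv2.resize(p['pixels'][60:360,0:400],None,fx=2,fy=2,interpolation=cv2.INTER_CUBIC)[:,:,::-1].copy()
def d(P,col):
    for u in pix(p,s,P): cv2.circle(o,tuple(int(v) for v in ((u-[0,60])*2)),3,col,1)
d([C(x,125,26) for x in(-30,0,40)],(0,0,255)); d([C(x,125,38) for x in(-30,0,40)],(255,0,255))
d([C(47.5,44,41.5),C(47.5,125,41.5),C(51.5,31,38)],(255,0,0)); d([C(38,36.5,26),C(38,113.5,26)],(0,200,255))
cv2.imwrite('pics/o2.png',o)
for t in ['stop','bay','button','gate_hinge','mouth','gate_stud','cover_top']:
    r=env.landmark_of(t,p)
    if r: print(t,toch(r[0]['centre']),r[0]['centre'],r[0]['confidence'])
E
```

```text
stop [ -0.2441 121.579 ] [0.4671, 0.2113, 0.026] 0.6
gate_hinge [64.8716 21.379 ] [0.5442, 0.12, 0.037] 0.8
mouth [-2.6509 24.6226] [0.4768, 0.1148, 0.026] 0.92
gate_stud [55.2821 18.8548] [0.535, 0.1163, 0.1004] 0.97
cover_top [ 3.5346 76.2543] [0.4765, 0.1668, 0.0281] 0.97
```

View pics/o2.png

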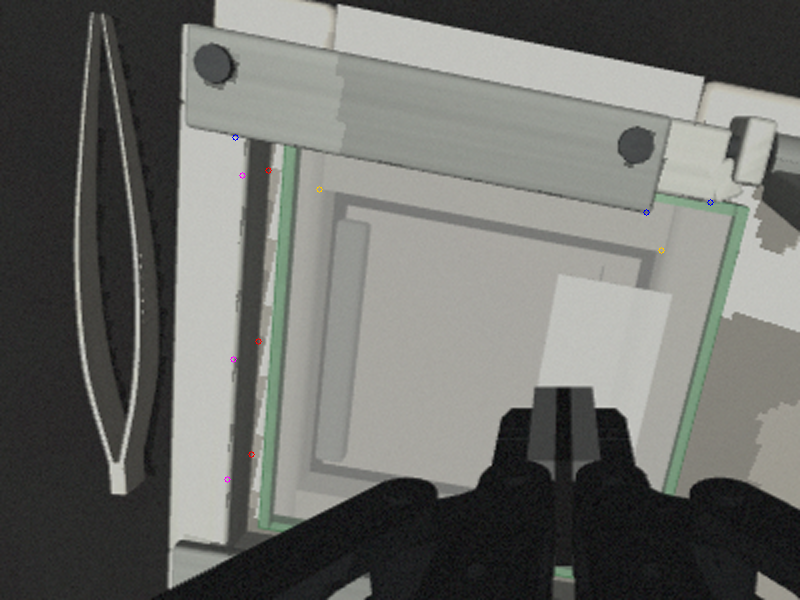

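A gap of about 3 mm to the stop remains (glass edge at (273,341), stop foot at (261,341)), and at 5.6 N the fingers just slipped. I'll press near 10 N and pull.

Call:
move_arm([
  [[0,0,0.9],[0,0,0],1],
  [[0.2,-1,0.9],[0,0,0],1],
  [[0.4,-2,0.9],[0,0,0],1],
  [[0.5,-3,0.9],[0,0,0],1],
  [[0.7,-4,0.9],[0,0,0],1],
])

```text
clock: 12.82
tcp_pos: [0.4691, 0.1447, 0.029]
orientation: [-0.0, 0.988, 0.151, 0.001]
wrist_force: [-2.3, -4.3, 13.0]
finger_gap: 0.0002
grip_force: 6.6
```

```bash
python3 - <<'E'
from h import *
cover(5,135)
E
```

```text
n 2580 rect ((1.4182205200195312, 74.23365783691406), (100.94384765625, 100.5638198852539), 89.74497985839844) x [-48.4926  50.8835] y [ 23.7818 124.7106]
tcp ch [-6.5332 55.2579] 0.02902291821287685 yaw 0.29947956968922174 [-2.2842 -4.2564 12.9909] 12.825
```

Call:
move_arm([
  [[0.1,-0.6,-0.3],[0,0,0],1],
  [[0.2,-1.2,-0.3],[0,0,0],1],
  [[0.3,-1.8,-0.3],[0,0,0],1],
  [[0.4,-2.4,-0.3],[0,0,0],1],
])

```text
clock: 13.38
tcp_pos: [0.4693, 0.1475, 0.029]
orientation: [-0.0, 0.988, 0.152, 0.002]
wrist_force: [-0.1, -3.3, 8.3]
finger_gap: 0.0001
grip_force: 4.2
```

```bash
python3 - <<'E'
from h import *
cover(5,135)
E
```

```text
n 2524 rect ((1.4916725158691406, 74.44892120361328), (100.88692474365234, 100.7073974609375), 89.64210510253906) x [-48.4159  50.895 ] y [ 23.9391 124.8416]
tcp ch [-5.9979 57.983 ] 0.029039933464024427 yaw 0.2995723466157509 [-0.0903 -3.3055  8.2521] 13.375
```

Call:
move_arm([
  [[0,0,0.7],[0,0,0],1],
  [[0.1,-0.5,0.7],[0,0,0],1],
  [[0.2,-1,0.7],[0,0,0],1],
  [[0.3,-1.6,0.7],[0,0,0],1],
  [[0.4,-2.2,0.7],[0,0,0],1],
])

```text
clock: 14.05
tcp_pos: [0.4697, 0.1493, 0.029]
orientation: [0.0, 0.988, 0.151, 0.002]
wrist_force: [-0.3, -4.8, 13.2]
finger_gap: -0.0004
grip_force: 6.4
```

```bash
python3 - <<'E'
from h import *
cover(5,135)
E
```

```text
n 2506 rect ((1.5120735168457031, 74.43939971923828), (100.93266296386719, 100.71178436279297), 89.67359161376953) x [-48.3672  50.9456] y [ 23.9169 124.9018]
tcp ch [-5.3965 59.7122] 0.029032848694201283 yaw 0.2992650273612203 [-0.2775 -4.7508 13.1958] 14.05
```

Pulling at 13 N no longer moves the cover, so it is home (74.4 measured, chamber fit good to about 0.5 mm). I'll lift off and go round to the gate's outer side, turning the tool 80° so the camera stays clear of the drawers.

Call:
move_arm([
  [[0,0,-10],[0,0,0],1],
  [[0,0,-60],[0,0,0],1],
  [[0,0,-120],[0,0,0],1],
  [[20,14,-130],[0,0,-1],1],
  [[40,28,-130],[0,0,-2],1],
])

```text
clock: 14.72
tcp_pos: [0.5153, 0.1356, 0.1592]
orientation: [-0.001, 0.946, 0.324, 0.002]
wrist_force: [0.0, 0.7, 0.6]
finger_gap: -0.0002
grip_force: 0.0
```

```bash
cat > g.py <<'E'
from h import *
import sys
X,Y,Z=map(float,sys.argv[1:4])
s=env.get_state(); M=rot(s).as_matrix()
w=np.r_[(ch+np.array([[np.cos(a),-np.sin(a)],[np.sin(a),np.cos(a)]])@[X,Y])/1e3,Z/1e3]
print('ch',toch(s['tcp_pos']),s['tcp_pos'][2]*1e3,'shift',(M.T@(w-s['tcp_pos']))*1e3,'turn', -np.degrees(a+np.pi/2-np.arctan2(M[1,0],M[0,0]))/10)
print('+x',M.T@[np.cos(a),np.sin(a),0],'j',s['joint_pos'],s['wrist_force'],s['clock'])
E
python3 g.py 87 18 159; python3 - <<'E'
from h import *
cover(5,135)
E
```

```text
ch [38.1443 40.4341] 159.15166447381011 shift [30.5643 44.2262  0.2536] turn -5.9313183441099415
+x [0.86   0.5103 0.0036] j [ 0.1047  0.2619 -0.2037  1.1017  0.0033  2.5857] [0.0258 0.6914 0.6104] 14.725
n 1163 rect ((1.5966415405273438, 74.44805145263672), (101.21905517578125, 100.87157440185547), 89.69588470458984) x [-48.85    50.7919] y [ 23.8499 124.9962]
tcp ch [38.1443 40.4341] 0.15915166447381013 yaw 0.6135729481995331 [0.0258 0.6914 0.6104] 14.725
```

Call:
move_arm([
  [[8,11,0],[0,0,-1],1],
  [[16,22,0],[0,0,-2],1],
  [[23,33,0],[0,0,-3],1],
  [[30,44,0],[0,0,-4],1],
  [[30,44,0],[0,0,-5],1],
])

```text
clock: 15.4
tcp_pos: [0.5646, 0.1185, 0.1564]
orientation: [-0.002, 0.721, 0.693, 0.001]
wrist_force: [-0.5, -0.3, -0.2]
finger_gap: 0.0001
grip_force: 0.0
```

Call:
move_arm([
  [[0,0,0],[0,0,-0.9],1],
  [[0,0,0],[0,0,-0.9],1],
])

```text
clock: 15.65
tcp_pos: [0.5639, 0.1188, 0.1565]
orientation: [-0.002, 0.667, 0.745, 0.001]
wrist_force: [0.7, 0.4, -0.1]
finger_gap: 0.0002
grip_force: 0.0
```

```bash
python3 g.py 90 18 80; python3 - <<'E'
from h import *
s,p=wcam(); save(p,'w8.png')
for q in (p,env.read_camera('scene'),env.read_camera('top')):
  for t in ['gate_stud','gate_hinge']:
    r=env.landmark_of(t,q)
    if r: print(t,toch(r[0]['centre']),r[0]['centre'][2],r[0]['confidence'])
E
```

```text
ch [84.2385 17.72  ] 156.53194245089225 shift [ 0.1198  5.8536 76.5254] turn -0.08312954828328235
+x [ 0.0145  0.9999 -0.0012] j [ 0.0667  0.3479 -0.0903  1.134   0.0031  1.527 ] [ 0.6808  0.3704 -0.102 ] 15.65
gate_stud [54.0306 20.927 ] 0.0967 0.95
gate_hinge [62.7734 18.3167] 0.0384 0.78
gate_stud [53.4213 18.4839] 0.0993 0.61
gate_hinge [60.5043 19.5089] 0.0391 0.61
gate_hinge [-45.5595  74.5619] 0.0268 0.49
```

View pics/w8.png

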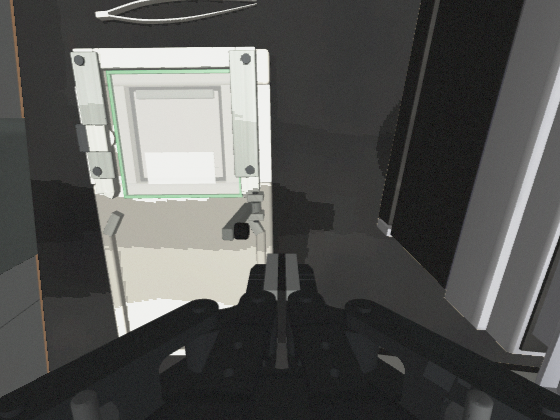

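The wrist view shows the gate upright (stud at (241,231)) to the left of the fingers, with the cover home above it. I'll go down beside the gate and sweep toward -x.

Call:
move_arm([
  [[0,6,20],[0,0,0],1],
  [[0,6,50],[0,0,0],1],
  [[0,6,68],[0,0,0],1],
  [[0,6,68],[0,0,0],1],
])

```text
clock: 16.6
tcp_pos: [0.569, 0.1193, 0.0873]
orientation: [-0.002, 0.666, 0.746, -0.0]
wrist_force: [-0.0, 0.6, -0.3]
finger_gap: 0.0003
grip_force: 0.0
```

Call:
move_arm([
  [[0,-10,0],[0,0,0],1],
  [[0,-20,0],[0,0,0],1],
  [[0,-28,0],[0,0,0],1],
  [[0,-36,0],[0,0,0],1],
  [[0,-45,0],[0,0,0],1],
])

```text
clock: 17.23
tcp_pos: [0.5254, 0.1143, 0.0892]
orientation: [-0.001, 0.666, 0.746, 0.001]
wrist_force: [-0.4, 0.8, -0.0]
finger_gap: 0.0002
grip_force: 0.2
```

```bash
python3 g.py 30 18 100; python3 - <<'E'
from h import *
s,p=wcam(); save(p,'w9.png')
for q in (p,env.read_camera('scene')):
  for t in ['gate_stud']:
    r=env.landmark_of(t,q)
    if r: print(t,toch(r[0]['centre']),r[0]['centre'][2],r[0]['confidence'])
E
```

```text
ch [45.4582 18.0355] 89.18507830038246 shift [ -0.1849 -15.45   -10.8251] turn -0.06679403128830273
+x [0.0117 0.9999 0.0007] j [ 0.0632  0.3271 -0.2974  0.9458  0.0029  1.5206] [-0.3579  0.8123 -0.0063] 17.225
gate_stud [28.4797 21.3156] 0.0874 0.93
gate_stud [  1.2219 125.2247] 0.0246 0.7
```

The gate is now at about 0.98 rad (stud at x=28, z=87). I'll raise over the stud, then press down on it along its arc.

Call:
move_arm([
  [[0,0,-18],[0,0,0],1],
  [[0,-20,-16],[0,0,0],1],
  [[0,-23,0],[0,0,0],1],
  [[0,-27,10],[0,0,0],1],
  [[0,-32,20],[0,0,0],1],
])

```text
clock: 18.05
tcp_pos: [0.4796, 0.1092, 0.0671]
orientation: [-0.009, 0.666, 0.746, -0.009]
wrist_force: [-32.9, -7.0, 19.9]
finger_gap: -0.0
grip_force: 19.2
```

Call:
move_arm([
  [[0,-3,7],[0,0,0],1],
  [[0,-6,14],[0,0,0],1],
  [[0,-8,20],[0,0,0],1],
])

```text
clock: 18.42
tcp_pos: [0.4709, 0.1082, 0.0443]
orientation: [-0.01, 0.666, 0.746, -0.01]
wrist_force: [-23.6, -6.5, 3.8]
finger_gap: -0.0003
grip_force: 12.3
```

```bash
python3 g.py 3 18 43; python3 - <<'E'
from h import *
s,p=wcam(); save(p,'w10.png')
for t in ['gate_stud']:
    r=env.landmark_of(t,p)
    if r: print(t,toch(r[0]['centre']),r[0]['centre'][2],r[0]['confidence'])
E
```

```text
ch [-9.312  18.7932] 44.26647398323012 shift [-0.6512 12.3512  0.9181] turn -0.06706104884110951
+x [ 0.0117  0.9995 -0.0281] j [ 0.0594  0.3033 -0.461   0.8347  0.0002  1.5168] [-23.5992  -6.5359   3.8022] 18.425
gate_stud [-1.8587 22.1042] 0.0425 0.76
```

View pics/w10.png

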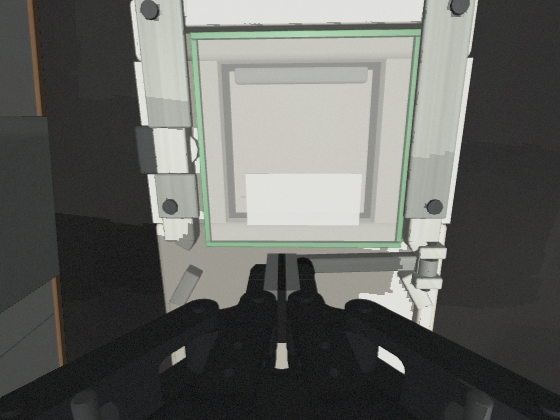

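The gate lies across behind the glass with the fingertip beside the stud and some side load. I'll relieve that, then lift and check.

Call:
move_arm([
  [[0,-8,0],[0,0,0],1],
  [[0,-16,0],[0,0,0],1],
  [[0,-22,0],[0,0,0],1],
  [[0,-22,-30],[0,0,0],1],
  [[0,-22,-70],[0,0,0],1],
])

```text
clock: 19.15
tcp_pos: [0.4642, 0.1072, 0.1194]
orientation: [-0.001, 0.666, 0.746, 0.001]
wrist_force: [0.1, -0.2, -0.5]
finger_gap: -0.0003
grip_force: 0.0
```

```bash
python3 g.py 0 18 43; python3 - <<'E'
from h import *
s,p,c=cover(5,135,'w11.png')
for t in ['gate_stud','gate_hinge','mouth']:
    r=env.landmark_of(t,p)
    if r: print(t,toch(r[0]['centre']),r[0]['centre'][2],r[0]['confidence'])
E
```

```text
ch [-16.1283  18.6823] 119.39609559196914 shift [-0.7251 16.1643 76.3881] turn -0.06728429863503356
+x [ 0.0117  0.9999 -0.0003] j [ 0.0564  0.1916 -0.3997  0.98    0.003   1.5139] [ 0.0811 -0.2478 -0.5198] 19.15
n 2471 rect ((1.6364936828613281, 74.38455200195312), (100.70994567871094, 101.0067138671875), 89.82515716552734) x [-48.7418  51.6051] y [ 23.9867 124.7161]
tcp ch [-16.1283  18.6823] 0.11939609559196915 yaw 0.9935887222529585 [ 0.0811 -0.2478 -0.5198] 19.15
gate_stud [ 1.5392 21.0725] 0.041 0.72
gate_hinge [63.7542 19.7052] 0.0386 0.59
mouth [-2.1054 24.1509] 0.023 0.95
```

View pics/w11.png

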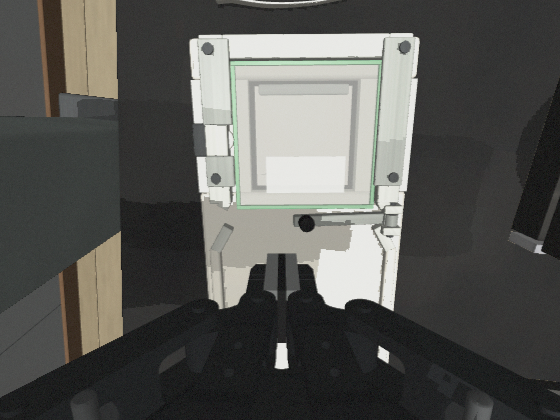

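The gate is down (stud at (306,223)) just behind the cover's rear edge. I'll press gently on the stud to be sure it is fully shut.

Call:
move_arm([
  [[0,17,10],[0,0,0],1],
  [[0,17,50],[0,0,0],1],
  [[0,17,68],[0,0,0],1],
  [[0,17,73],[0,0,0],1],
  [[0,17,75],[0,0,0],1],
])

```text
clock: 19.98
tcp_pos: [0.4808, 0.1093, 0.0435]
orientation: [-0.001, 0.666, 0.746, 0.001]
wrist_force: [-0.3, 0.3, 0.4]
finger_gap: -0.0001
grip_force: 0.0
```

Call:
move_arm([
  [[0,0,0.7],[0,0,0],1],
  [[0,0,1.5],[0,0,0],1],
  [[0,0,1.5],[0,0,0],1],
])

```text
clock: 20.35
tcp_pos: [0.4815, 0.1094, 0.0429]
orientation: [-0.001, 0.666, 0.746, 0.001]
wrist_force: [-0.1, 0.2, 0.6]
finger_gap: 0.0
grip_force: 0.2
```

Call:
move_arm([
  [[0,0,0.6],[0,0,0],1],
  [[0,0,1.2],[0,0,0],1],
  [[0,0,1.5],[0,0,0],1],
])

```text
clock: 20.72
tcp_pos: [0.4815, 0.1094, 0.042]
orientation: [-0.001, 0.666, 0.746, 0.001]
wrist_force: [-2.8, -0.1, 10.9]
finger_gap: 0.0004
grip_force: 5.5
```

The gate bottoms out at stud height 42 mm, so it is shut. I'll lift clear, check and hand in.

Call:
move_arm([
  [[0,0,-5],[0,0,0],1],
  [[0,0,-50],[0,0,0],1],
  [[0,0,-100],[0,0,0],1],
  [[0,0,-120],[0,0,0],1],
  [[0,0,-120],[0,0,0],1],
])

```text
clock: 21.35
tcp_pos: [0.4823, 0.1091, 0.1625]
orientation: [0.0, 0.666, 0.746, 0.002]
wrist_force: [0.7, 0.5, -0.0]
finger_gap: 0.0001
grip_force: 0.0
```

```bash
python3 - <<'E'
from h import *
s,p,c=cover(5,135)
r=env.landmark_of('gate_stud',p); print(toch(r[0]['centre']),r[0]['centre'][2])
if np.linalg.norm(s['wrist_force'])<3: print(env.hand_in())
E
```

```text
n 1522 rect ((1.7055892944335938, 74.4583969116211), (100.52037811279297, 101.25953674316406), 89.34705352783203) x [-48.7049  51.5865] y [ 23.9051 124.6719]
tcp ch [ 2.0992 18.2746] 0.16249912966333468 yaw 0.9935773324021204 [ 0.674   0.5118 -0.0106] 21.35
[-0.2717 21.0985] 0.0346
the job is handed in; nothing more can be done
None
```

The job is handed in at about 21 s, with no verdict returned: the cover measured fully home against the end stop (y ≈ 74.5 mm), the gate is pressed shut behind it and the arm is clear, though a sideways load of about 33 N built up at the wrist while the gate was folding.

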